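Turn the oat slab over in the folding griddle pan

TASK

The oat slab lies in the left half of the open folding griddle pan and has to be turned over. Push the loose handle fully home into the socket on that half, swing the half up and over with it until the slab tips across onto the other half with its scored face down, then lower the empty half gently until it lies flat again and leave the handle in its socket. Do not touch the slab with the gripper, and leave the salt shaker, the black beaker, the measuring cup and the pan where they stand.

Things in the scene. Friction and masses are not known exactly. Their poses are not given: they have to be found in the camera images.
- pan: Open folding griddle pan of grey cast metal, loose, 2.3 kg in all: two equal shallow halves. Origin: middle of the hinge line, on the counter; x along the hinge, z up. Fixed half at y = 0 to -160 mm, turning half (with the slab) at y = 3 to 160 mm. Each is 178 mm wide along x; floor 4 mm, walls 4 mm thick and 19.5 mm high. A loop on the fixed half's outer wall reaches y = -191 mm.
- hinge (a point): Middle of the hinge axis, 21 mm above the counter; the axis is the pan's x axis. Barrels stick out 16 mm beyond both side walls. Between the two floors stands only a low lip, 15 mm high over the counter, 4 mm thick, which belongs to the turning half; the fixed half has no wall there.
- flap (a joint): Angle of the turning half (0.4 kg): 0 flat and open, pi/2 upright, 3.1 folded shut over the fixed half. It moves freely and falls unless held. Swung slowly, the slab slides down to the lip by about 0.4 rad, stays there on edge, and tips across onto the fixed half soon after the half has passed upright, about 1.6 to 1.8 rad.
- socket_mouth (a point): Centre of the mouth of the handle socket on the turning half's outer wall (pan y = 210 mm, 19 mm above the counter when the half is down). Axes as the turning half's: the socket opens to +y, the handle goes in along -y. Opening 25 mm (x) by 13 mm (z), 50 mm deep; 31 x 19 mm outside.
- grip_handle: The pan's clip-in folding handle, 157 mm long, 0.14 kg, lying level and straight left of the pan: wooden grip 24 mm wide, 18 high, 69 long with a deeper pommel, riveted to a steel lug; a collar plate 31 wide, 36 high, 6 long; a flat steel tongue with rounded tip, 22 wide, 10 thick, 48 long. Origin: under the rivet, on the counter; z up, tongue along -y, grip along +y, axis 18 mm up.
- collar (a point): Centre of the collar's front face, at the root of the tongue (handle frame 0, -40, 18 mm). Fully home, this face sits against the socket's mouth: this point and socket_mouth coincide and the handle's axes are parallel to the socket's.
- rivet (a point): Centre of the handle's rivet (handle frame 0, 0, 18 mm), a stiff cross hinge, about the handle's x axis, between the steel lug and the wooden grip. With the handle home it is 40 mm outside the socket's mouth, 250 mm from the hinge axis of the pan.
- grip_mid (a point): Middle of the wooden grip, 36 mm from the rivet (handle frame 0, 36, 18 mm while straight), to be pinched across its 24 mm width (x); axes are the grip's. Held level there, the grip keeps its direction and the rivet turns as the half swings.
- fold (a joint): Fold of the grip at the rivet: 0 straight in line with the tongue; grows as the tongue's end turns up while the grip stays level, to 2.4 rad at most. It stays where it is left (friction 0.1 N m).
- oat_slab: Firm baked oat slab, light brown, 90 mm (x) by 100 mm (y) by 16 mm thick, 0.13 kg, scored with a cross on its upper face, plain on the other. Origin: centre of the plain face; z points out of the scored face (up at the start).
- slab_mid (a point): Centre of the slab.
- fixed_half (a point): Centre of the floor of the fixed half (pan y = -80 mm), 4 mm above the counter.
- salt_shaker: Salt shaker, 44 mm across, 90 mm high, standing on the woven mat behind the pan. Origin: centre of its foot. A bystander.
- beaker: Small black beaker, 69 mm across, 60 mm high, standing on the woven mat behind the handle. Origin: centre of its foot. A bystander.
- measure_cup: Blue measuring cup with a flat handle, 115 mm long, 38 mm high, lying left of the handle. Origin: middle of its underside. A bystander.
Mind the look-alikes: they are no part of the job. There is more than one size of the grip_handle; the one meant has the size given above.

How it is judged:
By the outcome, as a careful person would: the job done as asked, in the order asked, and still so for the second after the job is handed in, with the robot touching nothing.
It also fails if it takes over 70 s, if anything falls off the work surface, if the arm or the gripper's body presses on something with over 40 N, if the wrist force passes 120 N, or if a joint passes its speed limit or range.

ROBOT

A 6-joint arm with a two-finger parallel gripper is mounted at the origin on a cart in front of the work surface, level with it; the furniture and walls round the work are solid. World frame = base frame: x ahead of the robot, y to its left, z up, the work surface at z = 0. Lengths are in m, angles in degrees, forces in N, time in s.
With the tool pointing down it reaches from about 0.4 to 0.825 m from the base axis. Payload 7 kg.
Tool frame: the origin (TCP) lies midway between the tips of the shut fingers; the grasp point (between the pads) lies 19 mm behind it; z points along the fingers, x is the direction in which the jaws open and shut, and the axes are right-handed (so a half turn about z gives the same grasp; the last joint's range is limited). The gripper opens to 88 mm and grips with 3 to 60 N. Pads are 19 mm wide; open, the fingers measure 130 mm over their backs; the gripper's body (78 mm by 193 mm) begins 47 mm behind the grasp point.
Start: joints at [-57.347, 20.546, 0.682, 0, -70.136, -16.507], TCP at [0.188, -0.648, 0.227] pointing down, gripper open.
Joint ranges: [-176.03, 176.03], [-82.01, 121.73], [-58.28, 71.71], [-173.87, 95.51], [-174.79, -0.11], [-173.66, 173.66]. Speed limits (degrees/s): [136.94, 136.94, 172.46, 180, 180, 180].

INTERFACE

Orientations are given as [roll, pitch, yaw] about the fixed x, y, z axes, in that order (R = Rz(yaw) Ry(pitch) Rx(roll)).
In Python, from plant import ctrl, vision, nets gives the robot as it stands.
- The arm moves only by the shell command python3 -m jog 'ROWS'. ROWS is text: rows parted by semicolons, each of 7 numbers parted by spaces: the turn, a rotation vector about the tool's x, y, z in units of 0.1 rad (1.0 is 0.1 rad), then the shift along the tool's x, y, z in units of 4 cm (1.0 is 4 cm), then the opening, from -1 (shut) to 1 (fully open). In form: rx ry rz x y z jaw; .... A call has 1 to 8 rows; each row shifts and turns the commanded pose from where the row before left it, along the tool's axes as they then stand; what a row does not reach is not made up. A row lasts 1/8 s, in which the tool goes at most 62.5 mm and 10.7 degrees, less where a joint would pass 70% of its speed; a pose out of reach is approached as far as the arm can. A call with a number of a shift or a turn outside -1 to 1 is refused whole. A call with a gripper value outside its range is refused whole. The fingers move at their own pace and stop on an object; the grip force is fixed at half the most. Time passes only in rows, so rows that do not move let the fingers close. It gives the time, the measured TCP pose, the force and the opening at its end, in the units of the state.
- ctrl.get_obs(): the state, without advancing time (a new reading comes with each control period).
- vision.snapshot(name): name is "side" or "top"; returns (picture, depth): 400x640x3 uint8, red, green, blue; 400x640 float32, m along the optical axis (not along the pixel's ray), 0 where there is no reading.
- vision.camera_info(name): a dict with "camera_matrix" (3x3 intrinsics, pixels), "camera_from_world" (4x4, takes a point from world to camera coordinates). Camera axes: x right, y down, z forward; pixel columns grow to the right and rows downward; lengths in m; the calibration is good to about 2 mm. A picture is of the moment at which its call begins. camera_info takes no time and is no camera call.
- ctrl.close_job(): hands the job in, once; it reports no verdict.
Trained networks look in the newest picture that a camera, given by its name, has taken for a name from the list of things; names that differ only in an ending like _2 or _b are one class to them, and where a whole thing is asked for, a point or a joint stands for the part that bears it (a point fixed in the world has none). Each returns a list of dicts, best first, with "score" (0 to 1); they miss things now and then, are a little off and sometimes report something else, mostly with a low value. They report only what shows in the picture. A call takes as long as a camera call. They do not tell look-alikes from the thing itself.
- nets.boxes_of(target, camera): "location" ([x, y, z] in m, in world coordinates, good to about 4 mm: the middle of the surface that is visible of it).
The state is a dict: "clock": time; "joint_pos": joint angles; "qvel": joint speeds; "tau": joint torques, N m; "tool_pos": TCP position; "orientation": TCP orientation; "force": force on the tool from outside, world axes, zero at the start; "moment": the same for the moment, N m; "opening": finger opening in m.
Only numpy, scipy, OpenCV 4.12 (cv2) and the standard library are available. Lean on these libraries where they do the work, as an engineer would, in place of code of your own. Each camera call takes 0.05 s, during which the arm holds its last target.

## Working session

There is one attempt and no reset: what is moved stays moved. The work goes in short steps, Python scripts to look and compute and a shell command to move; the robot and the scene stay as the last step left them, time stands still between calls to the robot, and variables do not carry over. Pictures are saved under pics/ and viewed, and the job is handed in when it is done.

```bash
ls; mkdir -p pics; python3 - <<'E'
from plant import ctrl, vision, nets
import cv2,numpy as np
print(ctrl.get_obs())
for n in ("top","side"):
    p,d=vision.snapshot(n); cv2.imwrite(f"pics/{n}0.png",p[:,:,::-1]); np.save(f"{n}0.npy",d)
    print(vision.camera_info(n))
    for t in ["pan","grip_handle","collar","rivet","grip_mid","socket_mouth","oat_slab","hinge","salt_shaker","beaker","measure_cup","fixed_half"]:
        print(n,t,[(np.round(r["location"],3).tolist(),round(r["score"],2)) for r in nets.boxes_of(t,n)])
print(ctrl.get_obs()["clock"])
E
```

```text
pics
{'clock': 0.0, 'joint_pos': array([-5.73477814e+01,  2.05906326e+01,  6.33136042e-01, -2.04812348e-02,
       -7.01359891e+01, -1.65068704e+01]), 'qvel': array([-0.04854609, -0.02890638,  0.01671225, -0.03435866, -0.07257428,
       -0.02375617]), 'tau': array([ 4.58949144e-04, -5.82722461e+01,  2.93038148e+01,  6.99711040e+00,
        6.67886066e-03, -1.31242296e-04]), 'tool_pos': array([ 0.18753547, -0.64790656,  0.22562577]), 'orientation': array([-1.79991895e+02, -9.51036673e-02,  1.06138367e+02]), 'force': array([-0.67051223,  0.1038425 ,  0.02972112]), 'moment': array([ 0.01188072, -0.0145862 , -0.04739372]), 'opening': 0.08762285352004774}
{'camera_matrix': array([[413.80782499,   0.        , 324.63813541],
       [  0.        , 413.80782499, 203.31376681],
       [  0.        ,   0.        ,   1.        ]]), 'camera_from_world': array([[-0.02296559, -0.99958823, -0.01720298,  0.20063995],
       [-0.99044859,  0.02508896, -0.13558074,  0.60731199],
       [ 0.13595652,  0.01392497, -0.99061694,  1.29708428],
       [ 0.        ,  0.        ,  0.        ,  1.        ]])}

[... 1366 characters left out ...]
.049], 0.59)]
side collar [([0.434, 0.344, 0.028], 0.61)]
side rivet [([0.415, 0.581, 0.016], 0.7), ([0.433, 0.34, 0.028], 0.55), ([0.466, -0.106, 0.008], 0.36)]
side grip_mid [([0.431, 0.372, 0.027], 0.69)]
side socket_mouth [([0.438, -0.012, 0.01], 0.58), ([0.487, -0.001, 0.024], 0.18)]
side oat_slab [([0.486, -0.001, 0.024], 0.71)]
side hinge [([0.528, 0.463, 0.024], 0.62), ([0.464, -0.105, 0.006], 0.61)]
side salt_shaker [([0.749, 0.077, 0.053], 0.84), ([0.485, -0.004, 0.023], 0.5), ([0.434, 0.343, 0.024], 0.21)]
side beaker [([0.739, 0.217, 0.045], 0.84)]
side measure_cup [([0.526, 0.461, 0.028], 0.92), ([0.483, -0.002, 0.024], 0.42)]
side fixed_half [([0.464, -0.106, 0.006], 0.78)]
1.3
```

View pics/top0.png

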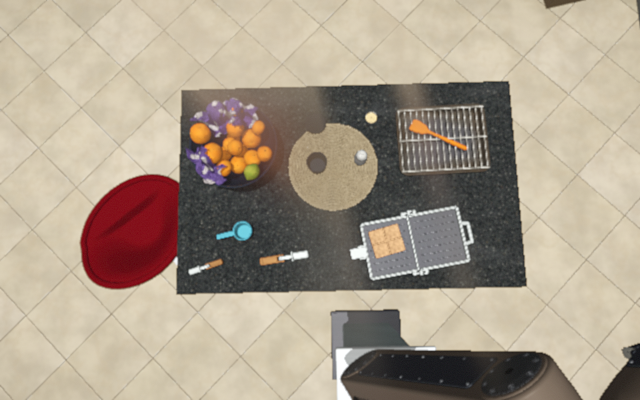

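View pics/side0.png

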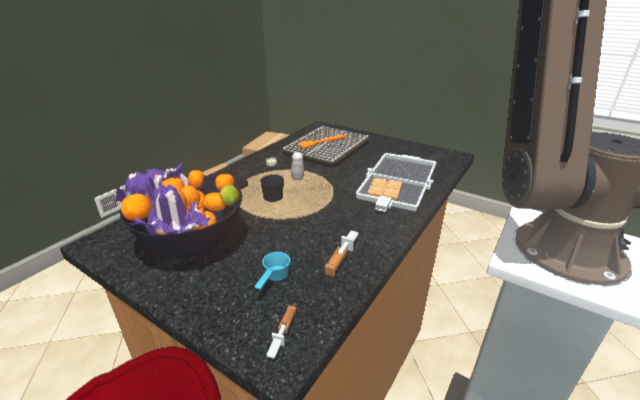

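```bash
cat > h.py <<'E'
import numpy as np,cv2
from plant import ctrl,vision,nets
def px2w(n,u,v,d=None,z=None):
    c=vision.camera_info(n);K=c["camera_matrix"];T=c["camera_from_world"];R=T[:3,:3];t=T[:3,3]
    ray=np.linalg.inv(K)@[u,v,1.]
    o=-R.T@t; r=R.T@ray
    if z is None: return o+r*d
    return o+r*(z-o[2])/r[2]
def w2px(n,p):
    c=vision.camera_info(n);K=c["camera_matrix"];T=c["camera_from_world"]
    q=K@(T[:3,:3]@np.asarray(p)+T[:3,3]);return q[:2]/q[2]
E
python3 - <<'E'
import cv2,numpy as np
a=cv2.imread("pics/top0.png");b=cv2.imread("pics/side0.png")
c1=cv2.resize(a[235:285,180:320],(784,280),interpolation=cv2.INTER_CUBIC)  #5.6
c2=cv2.resize(b[225:365,245:365],(360,420)[::1],interpolation=cv2.INTER_CUBIC)
c3=cv2.resize(a[200:285,345:480],(784,494),interpolation=cv2.INTER_CUBIC) 
cv2.imwrite("pics/c1.png",c1);cv2.imwrite("pics/c2.png",c2);cv2.imwrite("pics/c3.png",c3)
E
```

```text
(no output)
```

View pics/c1.png

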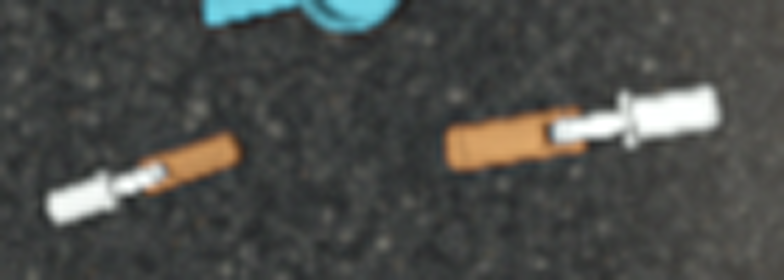

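View pics/c2.png

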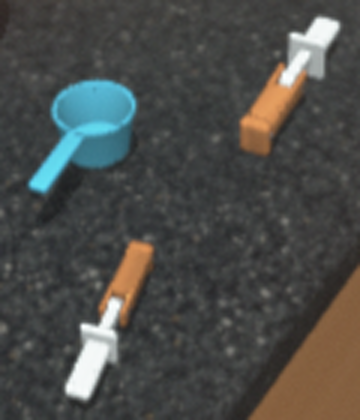

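View pics/c3.png

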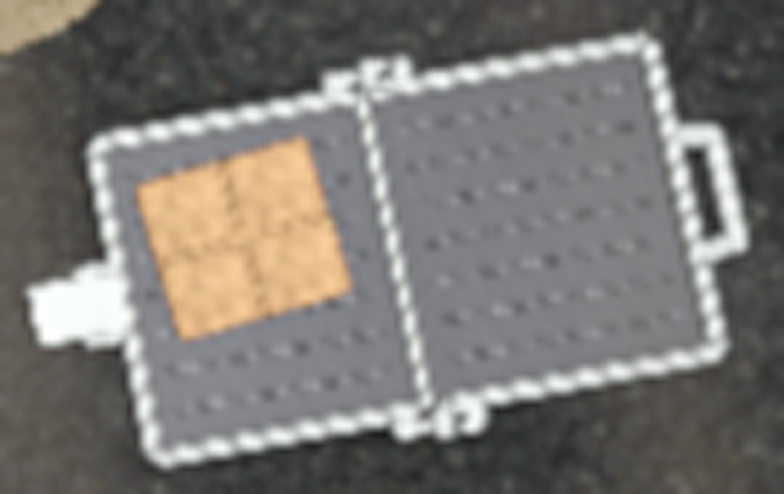

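```bash
python3 - <<'E'
from h import *
d=np.load("top0.npy")
f=lambda x,y:(x/5.807+345-.4,y/5.81+200-.4)
P={k:px2w("top",*f(*v),z=zz)[:2] for k,(v,zz) in dict(LT=((90,137),.02),LB=((158,465),.02),RT=((655,35),.02),RB=((725,355),.02),mT=((30,285),.028),mB=((42,347),.028),lT=((720,128),.015),lB=((745,245),.015)).items()}
for k,v in P.items(): print(k,v.round(4))
print(np.linalg.norm(P["LT"]-P["RT"]),np.linalg.norm(P["LT"]-P["LB"]),np.linalg.norm(P["RT"]-P["RB"]),np.linalg.norm(P["LB"]-P["RB"]))
yl=(P["LT"]+P["LB"])/2; yr=(P["RT"]+P["RB"])/2; v=yl-yr; ex=(P["LT"]-P["LB"])+(P["RT"]-P["RB"])
print("ang y from +y:",np.degrees(np.arctan2(-v[0],v[1])),"ang x:",np.degrees(np.arctan2(ex[1],ex[0])))
c=(yl+yr)/2;print("hinge",c, "mouth",(P["mT"]+P["mB"])/2)
th=(np.arctan2(-v[0],v[1])+np.arctan2(ex[1],ex[0]))/2; y=np.array([-np.sin(th),np.cos(th)]); print(np.degrees(th),"mouth pred",c+.21*y)
g=lambda x,y:(x/5.6+180-.4,y/5.6+235-.4)
# handle
for k,(p,z) in dict(tipT=((714,86),.023),tipB=((719,124),.023),colT=((624,92),.036),colB=((630,143),.036),gT=((447,127),.027),gB=((450,171),.027),gfT=((580,105),.027),gfB=((584,150),.027)).items():
    u=g(*p); print(k,px2w("top",*u,z=z).round(4), d[int(u[1]+.5),int(u[0]+.5)])
# depth heights
for (u,v) in [(268,260),(275,259),(282,257),(300,255),(304,254),(355,253),(358,253),(385,240),(440,240)]:
    print(u,v,px2w("top",u,v,d[v,u]).round(4))
E
```

```text
LT [0.5467 0.0719]
LB [0.3643 0.0406]
RT [ 0.5965 -0.2482]
RB [ 0.4172 -0.2749]
mT [0.4645 0.1085]
mB [0.4303 0.103 ]
lT [ 0.5435 -0.2826]
lB [ 0.4777 -0.2919]
0.32390211854371975 0.1850551436203942 0.18126594961715517 0.319936080304225
ang y from +y: 9.183158570041027 ang x: 9.098878219508197
hinge [ 0.48117508 -0.10264325] mouth [0.44739815 0.10574516]
9.141018394774614 mouth pred [0.44781344 0.10468982]
tipT [0.4637 0.2465 0.023 ] 1.3695117
tipB [0.4418 0.244  0.023 ] 1.3591785
colT [0.4611 0.2974 0.036 ] 1.3667064
colB [0.4321 0.2943 0.036 ] 1.324033
gT [0.4437 0.4007 0.027 ] 1.3634223
gB [0.4185 0.3991 0.027 ] 1.3645309
gfT [0.4545 0.3238 0.027 ] 1.3685477
gfB [0.4287 0.3217 0.027 ] 1.3433455
268 260 [0.4343 0.3732 0.0257]
275 259 [0.437  0.351  0.0221]
282 257 [0.4429 0.3284 0.0213]
300 255 [0.448  0.2701 0.0195]
304 254 [0.451  0.2571 0.0186]
355 253 [0.4502 0.092  0.0259]
358 253 [0.45   0.0827 0.0305]
385 240 [ 0.4901 -0.0073  0.0176]
440 240 [ 0.4865 -0.1894  0.002 ]
```

Candidates for the handle are the piece at top pixel (285,257) and the look-alike at (205,267). The first is about 155 mm long and its tongue points at the pan. The second is clearly smaller and turned away, so I choose the first. Its grip_mid is at about (0.435, 0.368) with yaw about 8°. The pan yaw is about 9.1°, the hinge is at (0.481, -0.103) and the mouth at (0.4475, 0.105).

First I turn the tool so its jaws lie across the handle.

```bash
python3 -m jog '0 0 -1 0 0 0 1; 0 0 -1 0 0 0 1; 0 0 -1 0 0 0 1; 0 0 -1 0 0 0 1; 0 0 -1 0 0 0 1; 0 0 -1 0 0 0 1; 0 0 -1 0 0 0 1; 0 0 -1 0 0 0 1'; python3 -m jog '0 0 -1 0 0 0 1; 0 0 -1 0 0 0 1; 0 0 -1 0 0 0 1; 0 0 -1 0 0 0 1; 0 0 -1 0 0 0 1; 0 0 -1 0 0 0 1; 0 0 -0.3 0 0 0 1'
cat > go.py <<'E'
import sys
from h import *
from scipy.spatial.transform import Rotation as Ro
o=ctrl.get_obs();R=Ro.from_euler("xyz",o["orientation"],degrees=True).as_matrix()
print("pos",o["tool_pos"].round(4),"rpy",o["orientation"].round(2),"F",o["force"].round(1),"M",o["moment"].round(2),"open",round(o["opening"],4),"t",round(o["clock"],2),"q",o["joint_pos"].round(1))
if len(sys.argv)>3:
    g=np.array([float(a) for a in sys.argv[1:4]]);print("tool units",(R.T@(g-o["tool_pos"])/0.04).round(3))
    if len(sys.argv)>4:
        yaw=float(sys.argv[4]); Rg=Ro.from_euler("xyz",[180,0,yaw],degrees=True).as_matrix(); print("turn units",(Ro.from_matrix(R.T@Rg).as_rotvec()/0.1).round(3))
E
python3 go.py 0.52 -0.3 0.2 188.2
```

```text
clock: 2.3
tool_pos: [0.1877, -0.6484, 0.2266]
orientation: [-180.0, 0.0, 152.2]
force: [0.4, 0.7, -0.1]
opening: 0.0875
clock: 3.18
tool_pos: [0.1877, -0.6484, 0.2266]
orientation: [-180.0, 0.0, -171.9]
force: [0.3, 0.6, 0.3]
opening: 0.0877
pos [ 0.1877 -0.6484  0.2266] rpy [-180.      0.   -171.88] F [0.3 0.6 0.3] M [ 0.06  0.16 -0.  ] open 0.0877 t 3.17 q [-57.3  20.5   0.7  -0.  -70.1  65.5]
tool units [-9.456  7.448  0.664]
turn units [-0.     0.    -0.013]
```

```bash
python3 -m jog '0 0 0 -1 0.7 0 1; 0 0 0 -1 0.7 0 1; 0 0 0 -1 0.7 0 1; 0 0 0 -1 0.7 0 1; 0 0 0 -1 0.7 0 1; 0 0 0 -1 0.7 0 1; 0 0 0 -1 0.7 0 1; 0 0 0 -1 0.7 0 1'; python3 -m jog '0 0 0 -1 1 0 1; 0 0 0 -0.5 1 0 1;0 0 0 0 1 0 1;0 0 0 0 1 0 1;0 0 0 0 1 0 1;0 0 0 0 1 0 1;0 0 0 0 1 0 1;0 0 0 0 1 0 1'; python3 go.py 0.4353 0.368 0.12 188.2
```

```text
clock: 4.18
tool_pos: [0.4741, -0.3804, 0.2268]
orientation: [-180.0, 0.0, -172.0]
force: [-0.6, -0.2, 0.3]
opening: 0.0876
clock: 5.18
tool_pos: [0.4872, -0.0551, 0.2268]
orientation: [180.0, 0.0, -172.0]
force: [0.2, -0.1, 0.8]
opening: 0.0878
pos [ 0.4872 -0.0551  0.2268] rpy [ 1.80e+02  4.00e-02 -1.72e+02] F [ 0.2 -0.1  0.8] M [ 0.07 -0.   -0.02] open 0.0878 t 5.17 q [ 16.6   2.9 -22.    0.  -65.1  -8.6]
tool units [-0.185 10.656  2.671]
turn units [ 0.     0.007 -0.035]
```

```bash
python3 -m jog '0 0 0 0 1 0 1; 0 0 0 0 1 0 1;0 0 0 0 1 0.2 1;0 0 0 0 1 0.2 1;0 0 0 0 1 0.3 1;0 0 0 0 1 0.4 1;0 0 0 0 1 0.4 1;0 0 0 -0.1 1 0.4 1';python3 -m jog '0 0 0 -0.1 1 0.4 1; 0 0 0 0 1 0.3 1;0 0 0 0 0.66 0 1;0 0 0 0 0 0 1'; python3 go.py 0.4353 0.368 0.005 188.2
python3 - <<'E'
from h import *
for n in("top","side"):
    p,d=vision.snapshot(n);cv2.imwrite(f"pics/{n}1.png",p[:,:,::-1])
a=cv2.imread("pics/side1.png");cv2.imwrite("pics/s1c.png",cv2.resize(a[170:330,250:450],(800,600)))
E
```

```text
clock: 6.18
tool_pos: [0.4461, 0.2625, 0.1504]
orientation: [180.0, 0.0, -172.0]
force: [0.5, -0.2, 0.2]
opening: 0.0874
clock: 6.68
tool_pos: [0.4354, 0.3686, 0.1227]
orientation: [180.0, 0.0, -171.9]
force: [0.8, -0.7, 0.1]
opening: 0.0876
pos [0.4354 0.3686 0.1227] rpy [ 1.8000e+02  2.0000e-02 -1.7186e+02] F [ 0.8 -0.7  0.1] M [ 0.    0.13 -0.02] open 0.0876 t 6.67 q [ 59.9  15.9 -20.7   0.  -53.4 -51.8]
tool units [ 0.005 -0.015  2.943]
turn units [ 0.001  0.004 -0.01 ]
```

View pics/s1c.png

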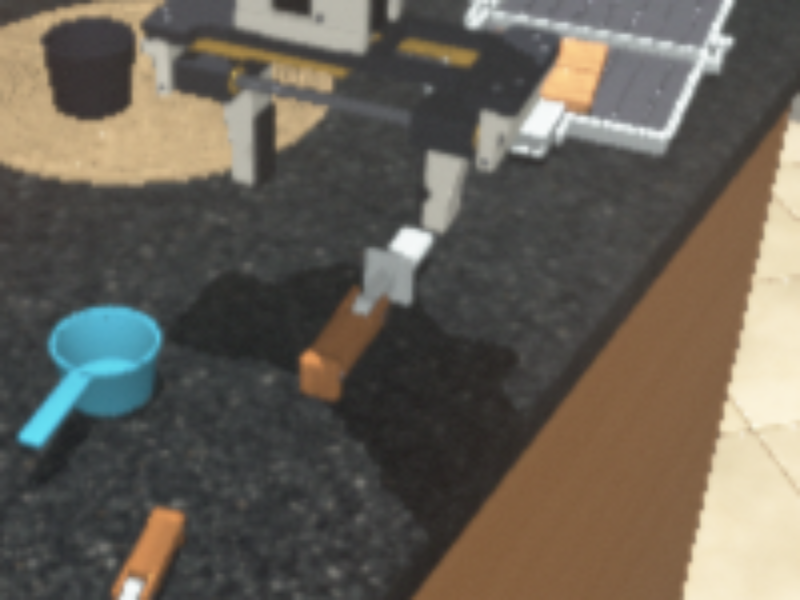

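```bash
python3 -m jog '0 0 0 0 0 0.7 1; 0 0 0 0 0 0.7 1;0 0 0 0 0 0.6 1;0 0 0 0 0 0.4 1;0 0 0 0 0 0.3 1;0 0 0 0 0 0.2 1;0 0 0 0 0 0 1; 0 0 0 0 0 0 -1'; python3 -m jog '0 0 0 0 0 0 -1; 0 0 0 0 0 0 -1;0 0 0 0 0 0 -1;0 0 0 0 0 0 -1;0 0 0 0 0 0 -1;0 0 0 0 0 0 -1';  python3 go.py
python3 - <<'E'
from h import *
for n in("top","side"):
    p,d=vision.snapshot(n);cv2.imwrite(f"pics/{n}2.png",p[:,:,::-1]);np.save(n+"2.npy",d)
a=cv2.imread("pics/side2.png");cv2.imwrite("pics/s2c.png",cv2.resize(a[170:330,250:450],(800,600)))
a=cv2.imread("pics/top2.png");cv2.imwrite("pics/t2c.png",cv2.resize(a[210:290,250:400],(795,424),interpolation=cv2.INTER_CUBIC))
E
```

```text
clock: 7.78
tool_pos: [0.4357, 0.3673, 0.0071]
orientation: [180.0, 0.0, -171.9]
force: [0.4, -1.0, -0.5]
opening: 0.082
clock: 8.52
tool_pos: [0.4355, 0.3669, 0.0065]
orientation: [-180.0, -0.0, -171.9]
force: [-0.5, -0.3, 0.6]
opening: 0.0239
pos [0.4355 0.3669 0.0065] rpy [-180.     -0.   -171.92] F [-0.5 -0.3  0.6] M [ 0.02  0.23 -0.07] open 0.0239 t 8.53 q [ 59.8  24.3 -27.2  -0.  -38.5 -51.7]
```

View pics/s2c.png

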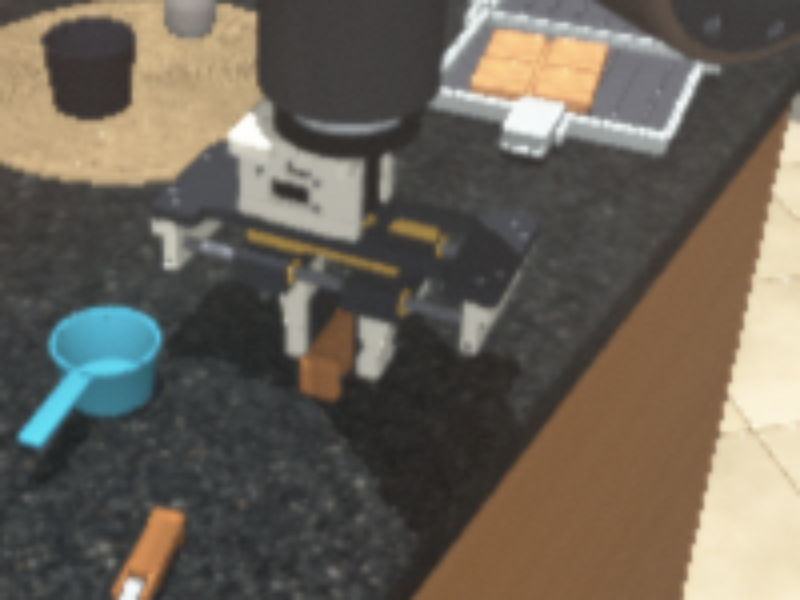

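View pics/t2c.png

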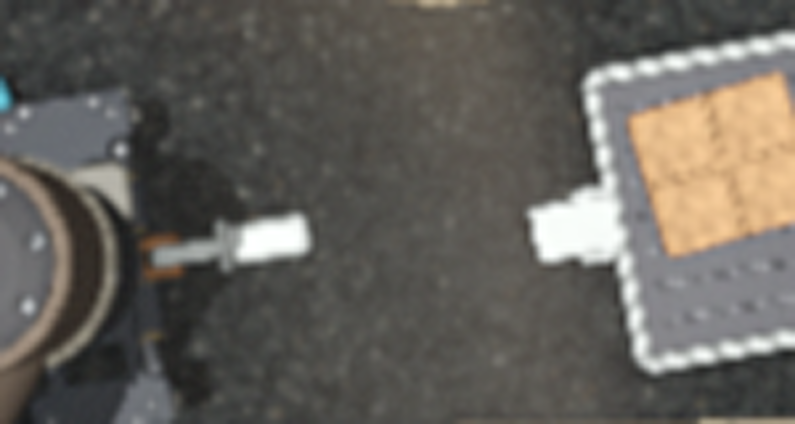

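```bash
cat > fit.py <<'E'
from h import *
from scipy.optimize import least_squares
def white(img): 
    i=img.astype(int); return (i.min(2)>150)&(i.max(2)-i.min(2)<30)
def pts(n,img,box,z):
    m=white(img); u0,v0,u1,v1=box; vv,uu=np.nonzero(m[v0:v1,u0:u1]); 
    return np.array([px2w(n,u+u0,v+v0,z=z)[:2] for u,v in zip(uu,vv)])
def toP(p,pose):
    x,y,t=pose;c,s=np.cos(t),np.sin(t);q=p-[x,y];return np.c_[q@[c,s],q@[-s,c]]
def fitpan(n,img,box,pose0=(.481,-.1026,np.radians(9.1)),z=.0195):
    P=pts(n,img,box,z)
    def near(pose):
        q=toP(P,pose); hx,y0,y1=.087,-.158,.158
        d=np.stack([np.abs(q[:,0])-hx, q[:,1]-y1, q[:,1]-y0]); 
        return q,np.abs(d)
    q,d=near(pose0); k=(d.min(0)<.008)&(np.abs(q[:,0])<.095)&(np.abs(q[:,1])<.167)&~((np.abs(q[:,1])<.03)&(np.abs(q[:,0])>.07))&~((q[:,1]>.13)&(np.abs(q[:,0])<.025))
    lab=d.argmin(0)[k];P=P[k]
    def res(p):
        q=toP(P,p); return np.choose(lab,[np.abs(q[:,0])-.087,q[:,1]-.158,q[:,1]+.158])
    r=least_squares(res,pose0,loss="soft_l1",f_scale=.002);return r.x,np.sqrt(np.mean(r.fun**2)),len(P)
E
python3 - <<'E'
from fit import *
for f in("top0","top2"):
    img=cv2.imread(f"pics/{f}.png")
    b=(345,195,480,285)
    pose,e,n=fitpan("top",img,b);print(f,pose[:2].round(4),np.degrees(pose[2]).round(2),e.round(4),n)
    P=pts("top",img,b,.0285);q=toP(P,pose);k=(q[:,1]>.172)&(q[:,1]<.215)&(np.abs(q[:,0])<.03)
    print("socket x' mean",q[k,0].mean().round(4),q[k,0].min().round(4),q[k,0].max().round(4),"ymax",q[k,1].max().round(4))
    for ys in (.175,.185,.195,.205):
        kk=k&(abs(q[:,1]-ys)<.005);print(ys,q[kk,0].mean().round(4),np.ptp(q[kk,0]).round(3),end=" ")
    print("mouth",(pose[:2]+.21*np.array([-np.sin(pose[2]),np.cos(pose[2])])).round(4))
    # tongue
    T=pts("top",img,(293,248,312,264),.023); 
    vx,vy,x0,y0=cv2.fitLine(T.astype(np.float32),cv2.DIST_HUBER,0,.001,.001).ravel()
    print("tongue mean",T.mean(0).round(4),"yaw",np.degrees(np.arctan(-vx/vy)).round(2),"tip",T[:,1].min().round(4),len(T))
o=ctrl.get_obs();print(o["tool_pos"],o["orientation"])
E
```

```text
top0 [ 0.4813 -0.1019] 9.26 0.0033 807Traceback (most recent call last):
  File "<stdin>", line 6, in <module>
  File "fit.py", line 7, in pts
    return np.array([px2w(n,u+u0,v+v0,z=z)[:2] for u,v in zip(uu,vv)])
                     ~~~~^^^^^^^^^^^^^^^^^
  File "h.py", line 4, in px2w
    c=vision.camera_info(n);K=c["camera_matrix"];T=c["camera_from_world"];R=T[:3,:3];t=T[:3,3]
ValueError: time passes only in moves, steps and waits
```

```bash
python3 - <<'E'
from plant import vision,ctrl
import pickle
pickle.dump({n:vision.camera_info(n) for n in("top","side")},open("cam.pkl","wb"));print(ctrl.get_obs()["clock"])
E
sed -i 's/vision.camera_info(n)/CI[n]/; 1a import pickle,os\nCI=pickle.load(open("cam.pkl","rb"))' h.py
cat > m.py <<'E'
from fit import *
import sys
f=sys.argv[1]
img=cv2.imread(f"pics/{f}.png")
b=(345,195,480,285)
pose,e,n=fitpan("top",img,b);print(f,pose[:2].round(4),np.degrees(pose[2]).round(2),e.round(4),n)
P=pts("top",img,b,.0285);q=toP(P,pose);k=(q[:,1]>.172)&(q[:,1]<.215)&(np.abs(q[:,0])<.03)
print("socket x' mean",q[k,0].mean().round(4),q[k,0].min().round(4),q[k,0].max().round(4),"ymax",q[k,1].max().round(4))
for ys in (.175,.185,.195,.205):
    kk=k&(abs(q[:,1]-ys)<.005);print(ys,q[kk,0].mean().round(4),np.ptp(q[kk,0]).round(3),end=" ")
print("mouth",(pose[:2]+.21*np.array([-np.sin(pose[2]),np.cos(pose[2])])).round(4))
if len(sys.argv)>2:
    bb=[int(a) for a in sys.argv[2:6]]
    T=pts("top",img,bb,.023+float(sys.argv[6])); 
    vx,vy,x0,y0=cv2.fitLine(T.astype(np.float32),cv2.DIST_HUBER,0,.001,.001).ravel()
    print("tongue mean",T.mean(0).round(4),"yaw",np.degrees(np.arctan(-vx/vy)).round(2),"tip",T[:,1].min().round(4),len(T), "in pan frame",toP(T.mean(0)[None],pose).round(4))
E
python3 m.py top0 294 248 312 264 0;python3 m.py top2 295 248 312 264 0
```

```text
8.625
top0 [ 0.4813 -0.1019] 9.26 0.0033 807
socket x' mean 0.0001 -0.0223 0.0228 ymax 0.213
0.175 0.0009 0.045 0.185 -0.0009 0.043 0.195 0.0003 0.034 0.205 -0.0001 0.034 mouth [0.4475 0.1053]
tongue mean [0.4493 0.2685] yaw 8.62 tip 0.2469 102 in pan frame [[0.0281 0.3708]]
top2 [ 0.4813 -0.1019] 9.28 0.0033 799
socket x' mean 0.0003 -0.0223 0.0228 ymax 0.213
0.175 0.0009 0.045 0.185 -0.0008 0.043 0.195 0.0008 0.034 0.205 -0.0001 0.034 mouth [0.4474 0.1053]
tongue mean [0.4494 0.2666] yaw 7.72 tip 0.247 91 in pan frame [[0.028  0.3688]]
```

```bash
python3 -m jog '0 0 0 0 0 -0.1 -1; 0 0 -0.21 0 0 0 -1; 0 0 0 0 0 0 -1'; python3 go.py 0.4251 0.2425 0.0105 189.27
```

```text
clock: 9.0
tool_pos: [0.4354, 0.3669, 0.0106]
orientation: [180.0, -0.0, -170.7]
force: [0.8, -0.1, -1.7]
opening: 0.0238
pos [0.4354 0.3669 0.0106] rpy [ 180.     -0.   -170.69] F [ 0.8 -0.1 -1.7] M [ 0.1   0.15 -0.01] open 0.0238 t 9.0 q [ 59.8  23.9 -27.   -0.  -39.  -50.5]
tool units [ 7.580e-01 -3.027e+00  2.000e-03]
turn units [ 0.001 -0.     0.007]
```

```bash
python3 -m jog '0 0 0 0.2 -0.7 0 -1; 0 0 0 0.2 -0.7 0 -1; 0 0 0 0.2 -0.7 0 -1; 0 0 0 0.16 -0.6 0 -1; 0 0 0 0 -0.32 0 -1; 0 0 0 0 0 0.07 -1; 0 0 0 0 0 0 -1'; python3 go.py 0.4251 0.2425 0.0077 189.27
python3 - <<'E'
from h import *
for n in("top","side"):
    p,d=vision.snapshot(n);cv2.imwrite(f"pics/{n}3.png",p[:,:,::-1]);np.save(n+"3.npy",d)
a=cv2.imread("pics/side3.png");cv2.imwrite("pics/s3c.png",cv2.resize(a[150:270,300:460],(800,600),interpolation=cv2.INTER_CUBIC))
a=cv2.imread("pics/top3.png");cv2.imwrite("pics/t3c.png",cv2.resize(a[220:280,310:400],(798,532),interpolation=cv2.INTER_CUBIC))
E
```

```text
clock: 9.88
tool_pos: [0.4254, 0.2434, 0.0076]
orientation: [180.0, 0.0, -170.7]
force: [0.0, -0.0, -0.9]
opening: 0.0238
pos [0.4254 0.2434 0.0076] rpy [ 1.7999e+02  2.0000e-02 -1.7072e+02] F [ 0.  -0.  -0.9] M [ 0.08  0.11 -0.01] open 0.0238 t 9.88 q [ 52.8  18.5 -37.4   0.  -34.1 -43.5]
tool units [ 0.011 -0.021 -0.001]
turn units [0.002 0.003 0.003]
```

View pics/s3c.png

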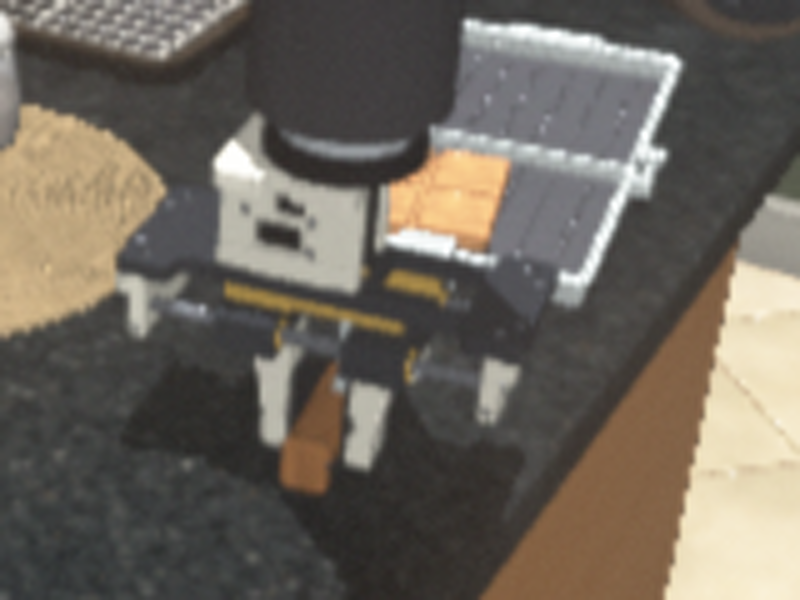

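View pics/t3c.png

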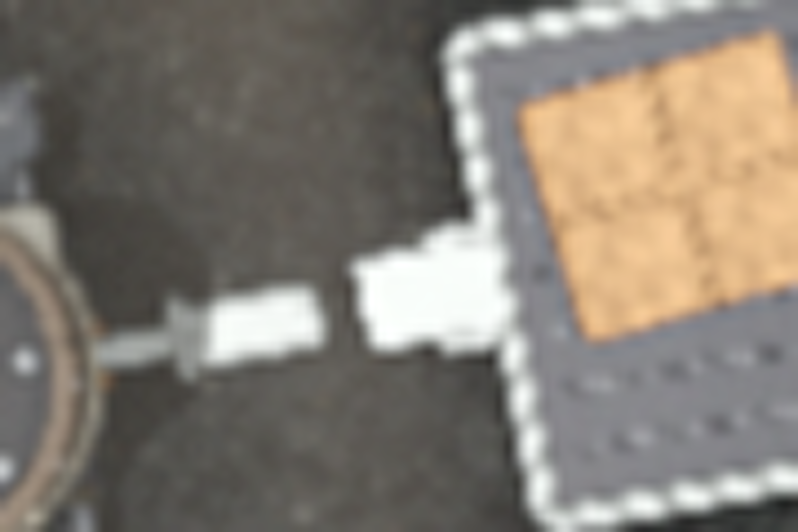

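```bash
python3 - <<'E'
from fit import *
img=cv2.imread("pics/top3.png"); pose=(.4813,-.1019,np.radians(9.27))
# soft (intensity weighted) centroid per column-band in pan frame
g=img.min(2).astype(float)
def prof(y0,y1,z):
    xs=np.arange(-.03,.0301,.0005); r=[]
    c,s=np.cos(pose[2]),np.sin(pose[2])
    acc=np.zeros(len(xs))
    for yy in np.arange(y0,y1,.001):
        W=[(pose[0]+x*c-yy*s,pose[1]+x*s+yy*c,z) for x in xs]
        uv=np.array([w2px("top",w) for w in W],np.float32)
        acc+=cv2.remap(g.astype(np.float32),uv[:,0].copy(),uv[:,1].copy(),cv2.INTER_LINEAR).ravel()
    a=acc/acc.max(); h=(a.max()+np.median(np.r_[a[:10],a[-10:]]))/2
    i=np.where(a>h)[0]; f=lambda i0,i1: xs[i0]+(h-a[i0])/(a[i1]-a[i0])*(xs[i1]-xs[i0])
    L=f(i[0]-1,i[0]);R=f(i[-1],i[-1]+1); return (L+R)/2,R-L
for a,b in((.188,.196),(.196,.206)): print("socket",a,np.round(prof(a,b,.0285),4))
for a,b in((.228,.236),(.236,.244),(.244,.252),(.252,.262),(.262,.268)): print("tongue",a,np.round(prof(a,b,.024),4))
for a,b in((.28,.286),(.286,.295)): print("lug",a,np.round(prof(a,b,.024),4))
E
```

```text
socket 0.188 [0.0004 0.0338]
socket 0.196 [-0.      0.0339]
tongue 0.228 [-0.0002  0.0205]
tongue 0.236 [0.0004 0.0218]
tongue 0.244 [0.0001 0.022 ]
tongue 0.252 [0.0004 0.0217]
tongue 0.262 [-0.0004  0.0215]
lug 0.28 [0.0016 0.0158]
lug 0.286 [0.0002 0.0108]
```

```bash
python3 -m jog '0 0 0 0 -0.2 0 -1; 0 0 0 0 -0.2 0 -1; 0 0 0 0 -0.1 0 -1; 0 0 0 0 -0.1 0 -1; 0 0 0 0 0 0 -1'; python3 go.py
```

```text
clock: 10.6
tool_pos: [0.4289, 0.2188, 0.0078]
orientation: [180.0, 0.0, -170.7]
force: [-0.4, 0.1, -1.7]
opening: 0.0237
pos [0.4289 0.2188 0.0078] rpy [ 180.      0.   -170.75] F [-0.4  0.1 -1.7] M [ 0.08  0.11 -0.01] open 0.0237 t 10.6 q [ 50.5  17.8 -38.4  -0.  -33.7 -41.3]
```

Tongue tip is about 9 mm past the mouth, with no contact force. I keep pushing in.

```bash
python3 -m jog '0 0 0 0 -0.2 0 -1; 0 0 0 0 -0.2 0 -1; 0 0 0 0 -0.2 0 -1; 0 0 0 0 -0.1 0 -1; 0 0 0 0 0 0 -1'; python3 go.py
```

```text
clock: 11.22
tool_pos: [0.4334, 0.1912, 0.0078]
orientation: [180.0, 0.0, -170.8]
force: [-0.5, 0.4, -1.0]
opening: 0.0238
pos [0.4334 0.1912 0.0078] rpy [ 180.      0.   -170.75] F [-0.5  0.4 -1. ] M [0.13 0.14 0.04] open 0.0238 t 11.22 q [ 47.7  17.3 -39.4   0.  -33.3 -38.4]
```

```bash
python3 - <<'E'
from h import *
for n in("top","side"):
    p,d=vision.snapshot(n);cv2.imwrite(f"pics/{n}4.png",p[:,:,::-1]);np.save(n+"4.npy",d)
a=cv2.imread("pics/top4.png");cv2.imwrite("pics/t4c.png",cv2.resize(a[220:280,310:400],(798,532),interpolation=cv2.INTER_CUBIC))
E
python3 m.py top4
```

```text
top4 [ 0.4812 -0.1019] 9.28 0.0033 805
socket x' mean 0.0 -0.0222 0.0228 ymax 0.2148
0.175 0.0009 0.045 0.185 -0.0008 0.043 0.195 0.0004 0.034 0.205 -0.0 0.034 mouth [0.4474 0.1054]
```

View pics/t4c.png

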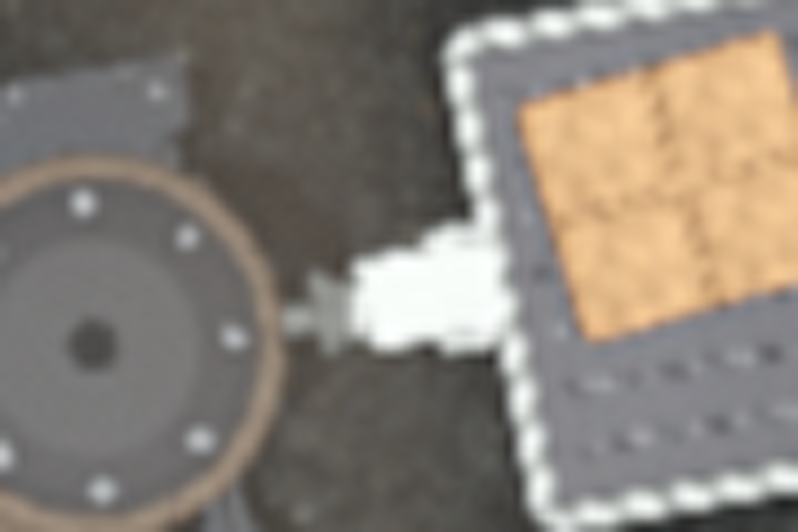

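```bash
python3 -m jog '0 0 0 0 -0.1 0 -1; 0 0 0 0 -0.05 0 -1; 0 0 0 0 -0.03 0 -1; 0 0 0 0 0 0 -1'; python3 go.py;  python3 -m jog '0 0 0 0 -0.03 0 -1; 0 0 0 0 0 0 -1'
```

```text
clock: 11.82
tool_pos: [0.4345, 0.1843, 0.0078]
orientation: [180.0, -0.0, -170.7]
force: [-0.4, -0.1, -1.7]
opening: 0.0238
pos [0.4345 0.1843 0.0078] rpy [ 180.     -0.   -170.72] F [-0.4 -0.1 -1.7] M [ 0.05  0.1  -0.06] open 0.0238 t 11.82 q [ 47.   17.1 -39.6  -0.  -33.2 -37.7]
clock: 12.08
tool_pos: [0.4347, 0.1831, 0.0078]
orientation: [180.0, 0.0, -170.7]
force: [-0.8, 0.1, -1.4]
opening: 0.0241
```

```bash
python3 -m jog '0 0 0 0 -0.025 0 -1; 0 0 0 0 0 0 -1';python3 -m jog '0 0 0 0 -0.025 0 -1; 0 0 0 0 0 0 -1'; python3 -m jog '0 0 0 0 -0.025 0 -1; 0 0 0 0 0 0 -1'
```

```text
clock: 12.32
tool_pos: [0.4348, 0.1822, 0.0078]
orientation: [180.0, -0.0, -170.7]
force: [-0.5, 0.4, -1.8]
opening: 0.0237
clock: 12.58
tool_pos: [0.435, 0.1812, 0.0078]
orientation: [-180.0, -0.0, -170.7]
force: [1.0, -0.0, -1.5]
opening: 0.0237
clock: 12.82
tool_pos: [0.4352, 0.1802, 0.0078]
orientation: [-180.0, -0.0, -170.7]
force: [0.5, -0.4, -1.6]
opening: 0.0238
```

```bash
for i in 1; do python3 -m jog '0 0 0 0 -0.025 0 -1; 0 0 0 0 0 0 -1'; python3 -m jog '0 0 0 0 -0.025 0 -1; 0 0 0 0 0 0 -1'; done; python3 - <<'E'
from h import *
for n in("top","side"):
    p,d=vision.snapshot(n);cv2.imwrite(f"pics/{n}5.png",p[:,:,::-1]);np.save(n+"5.npy",d)
a=cv2.imread("pics/top5.png");cv2.imwrite("pics/t5c.png",cv2.resize(a[220:280,310:400],(798,532),interpolation=cv2.INTER_CUBIC))
E
python3 m.py top5
```

```text
clock: 13.08
tool_pos: [0.4353, 0.1792, 0.0078]
orientation: [180.0, 0.0, -170.7]
force: [-0.2, -0.4, -0.7]
opening: 0.0239
clock: 13.32
tool_pos: [0.4356, 0.1791, 0.0078]
orientation: [179.9, 0.0, -170.7]
force: [-2.2, 4.8, -2.9]
opening: 0.0239
top5 [ 0.4812 -0.1019] 9.28 0.0033 803
socket x' mean -0.0003 -0.0222 0.0228 ymax 0.2092
0.175 0.0009 0.045 0.185 -0.0008 0.043 0.195 -0.0001 0.034 0.205 -0.0011 0.032 mouth [0.4474 0.1054]
```

View pics/t5c.png

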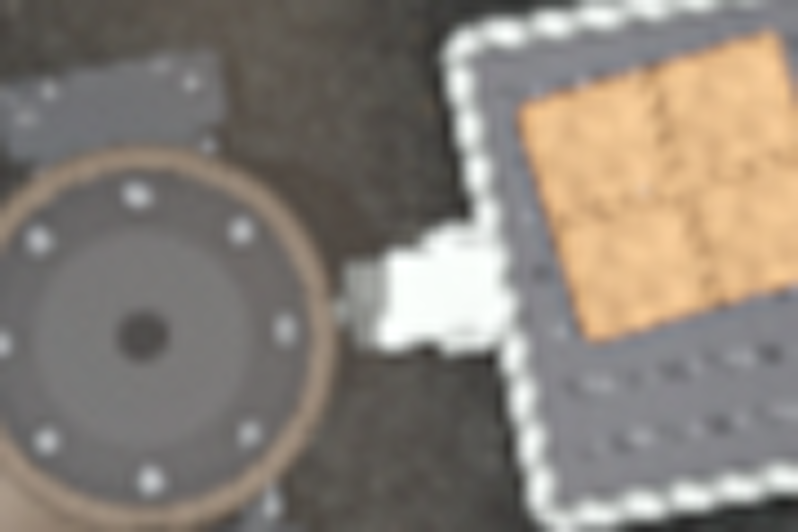

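```bash
python3 -m jog '0 0 0 0 -0.015 0 -1; 0 0 0 0 0 0 -1; 0 0 0 0 0 0 -1'; python3 go.py
```

```text
clock: 13.8
tool_pos: [0.4358, 0.179, 0.0079]
orientation: [179.9, 0.1, -170.7]
force: [-5.0, 6.2, -2.3]
opening: 0.0238
pos [0.4358 0.179  0.0079] rpy [ 1.7990e+02  7.0000e-02 -1.7073e+02] F [-5.   6.2 -2.3] M [ 2.62  1.6  -0.15] open 0.0238 t 13.8 q [ 46.3  17.  -39.8  -0.1 -33.1 -37. ]
```

```bash
cat > arc.py <<'E'
import sys,numpy as np
a,b,n=float(sys.argv[1]),float(sys.argv[2]),int(sys.argv[3]); r=float(sys.argv[4]) if len(sys.argv)>4 else 250.
f=np.linspace(a,b,n+1)-.008
y=r*np.cos(f)/40; z=-r*np.sin(f)/40
cy=0;cz=0
for i in range(n):
    Y=round(y[i+1]-y[0]-cy,2);Z=round(z[i+1]-z[0]-cz,2);cy+=Y;cz+=Z
    print(f"0 0 0 0 {Y:g} {Z:g} -1",end="; " if i%8<7 else "\n")
E
python3 arc.py 0 1.6 48
```

```text
0 0 0 0 -0 -0.21 -1; 0 0 0 0 -0.01 -0.21 -1; 0 0 0 0 -0.02 -0.2 -1; 0 0 0 0 -0.02 -0.21 -1; 0 0 0 0 -0.03 -0.21 -1; 0 0 0 0 -0.03 -0.2 -1; 0 0 0 0 -0.05 -0.21 -1; 0 0 0 0 -0.05 -0.2 -1
0 0 0 0 -0.05 -0.2 -1; 0 0 0 0 -0.07 -0.2 -1; 0 0 0 0 -0.07 -0.19 -1; 0 0 0 0 -0.07 -0.2 -1; 0 0 0 0 -0.09 -0.19 -1; 0 0 0 0 -0.09 -0.19 -1; 0 0 0 0 -0.09 -0.18 -1; 0 0 0 0 -0.1 -0.18 -1
0 0 0 0 -0.11 -0.18 -1; 0 0 0 0 -0.11 -0.18 -1; 0 0 0 0 -0.12 -0.17 -1; 0 0 0 0 -0.13 -0.17 -1; 0 0 0 0 -0.13 -0.16 -1; 0 0 0 0 -0.13 -0.16 -1; 0 0 0 0 -0.14 -0.15 -1; 0 0 0 0 -0.15 -0.15 -1
0 0 0 0 -0.15 -0.14 -1; 0 0 0 0 -0.16 -0.14 -1; 0 0 0 0 -0.16 -0.13 -1; 0 0 0 0 -0.16 -0.13 -1; 0 0 0 0 -0.17 -0.13 -1; 0 0 0 0 -0.17 -0.11 -1; 0 0 0 0 -0.18 -0.11 -1; 0 0 0 0 -0.18 -0.11 -1
0 0 0 0 -0.18 -0.1 -1; 0 0 0 0 -0.19 -0.09 -1; 0 0 0 0 -0.19 -0.09 -1; 0 0 0 0 -0.19 -0.08 -1; 0 0 0 0 -0.19 -0.07 -1; 0 0 0 0 -0.2 -0.07 -1; 0 0 0 0 -0.2 -0.06 -1; 0 0 0 0 -0.2 -0.05 -1
0 0 0 0 -0.2 -0.05 -1; 0 0 0 0 -0.21 -0.04 -1; 0 0 0 0 -0.2 -0.03 -1; 0 0 0 0 -0.21 -0.03 -1; 0 0 0 0 -0.21 -0.02 -1; 0 0 0 0 -0.21 -0.01 -1; 0 0 0 0 -0.2 -0.01 -1; 0 0 0 0 -0.21 0 -1
```

```bash
python3 -m jog '0 0 0 0.01 0.02 -0.21 -1; 0 0 0 0 -0.01 -0.21 -1; 0 0 0 0 -0.02 -0.2 -1; 0 0 0 0 -0.02 -0.21 -1; 0 0 0 0 -0.03 -0.21 -1; 0 0 0 0 -0.03 -0.2 -1; 0 0 0 0 -0.05 -0.21 -1; 0 0 0 0 -0.05 -0.2 -1'; python3 go.py; python3 - <<'E'
from h import *
for n in("top","side"):
    p,d=vision.snapshot(n);cv2.imwrite(f"pics/{n}6.png",p[:,:,::-1]);np.save(n+"6.npy",d)
a=cv2.imread("pics/side6.png")[130:280,290:470];b=cv2.imread("pics/top6.png")[190:290,310:490]
cv2.imwrite("pics/c6.png",np.vstack([cv2.resize(a,(540,350)),cv2.resize(b,(540,250))]))
E
```

```text
clock: 14.8
tool_pos: [0.4367, 0.1705, 0.0746]
orientation: [179.9, 0.1, -170.7]
force: [-0.9, 5.6, -2.5]
opening: 0.0238
pos [0.4367 0.1705 0.0746] rpy [ 1.7994e+02  6.0000e-02 -1.7072e+02] F [-0.9  5.6 -2.5] M [2.28 0.38 0.02] open 0.0238 t 14.8 q [ 45.5  10.5 -36.2  -0.  -43.2 -36.2]
```

View pics/c6.png

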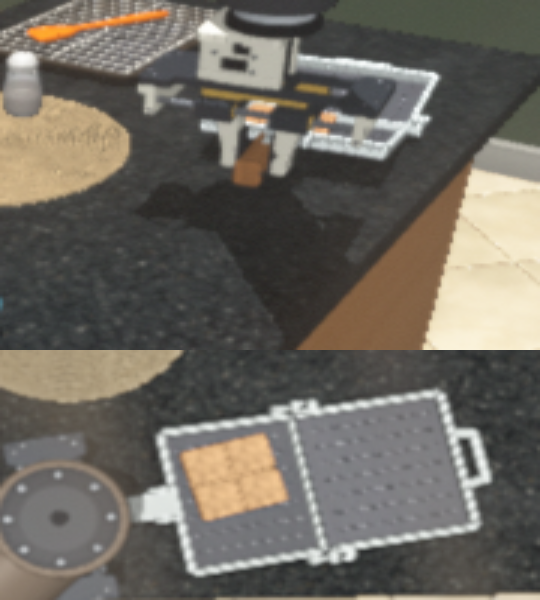

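```bash
python3 -m jog '0 0 0 0 -0.05 -0.2 -1; 0 0 0 0 -0.07 -0.2 -1; 0 0 0 0 -0.07 -0.19 -1; 0 0 0 0 -0.07 -0.2 -1; 0 0 0 0 -0.09 -0.19 -1; 0 0 0 0 -0.09 -0.19 -1; 0 0 0 0 -0.09 -0.18 -1; 0 0 0 0 -0.1 -0.18 -1'; python3 go.py; python3 -m jog '0 0 0 0 -0.11 -0.18 -1; 0 0 0 0 -0.11 -0.18 -1; 0 0 0 0 -0.12 -0.17 -1; 0 0 0 0 -0.13 -0.17 -1; 0 0 0 0 -0.13 -0.16 -1; 0 0 0 0 -0.13 -0.16 -1; 0 0 0 0 -0.14 -0.15 -1; 0 0 0 0 -0.15 -0.15 -1'; python3 go.py; python3 - <<'E'
from h import *
for n in("top","side"):
    p,d=vision.snapshot(n);cv2.imwrite(f"pics/{n}7.png",p[:,:,::-1]);np.save(n+"7.npy",d)
a=cv2.imread("pics/side7.png")[100:280,290:470];b=cv2.imread("pics/top7.png")[190:290,310:490]
cv2.imwrite("pics/c7.png",np.vstack([cv2.resize(a,(400,400)),cv2.resize(b,(400,200))]))
E
```

```text
clock: 15.9
tool_pos: [0.4407, 0.1454, 0.1355]
orientation: [180.0, 0.0, -170.7]
force: [0.7, 5.7, -0.5]
opening: 0.0239
pos [0.4407 0.1454 0.1355] rpy [ 1.7996e+02  5.0000e-02 -1.7072e+02] F [ 0.7  5.7 -0.5] M [2.07 0.07 0.01] open 0.0239 t 15.9 q [ 42.7   5.3 -32.5  -0.  -52.1 -33.4]
clock: 16.9
tool_pos: [0.4473, 0.1047, 0.1883]
orientation: [180.0, 0.0, -170.7]
force: [2.3, 4.9, 0.8]
opening: 0.0236
pos [0.4473 0.1047 0.1883] rpy [ 1.7999e+02  2.0000e-02 -1.7071e+02] F [2.3 4.9 0.8] M [ 1.81 -0.22  0.06] open 0.0236 t 16.9 q [ 37.9   1.6 -28.7   0.  -59.7 -28.6]
```

View pics/c7.png

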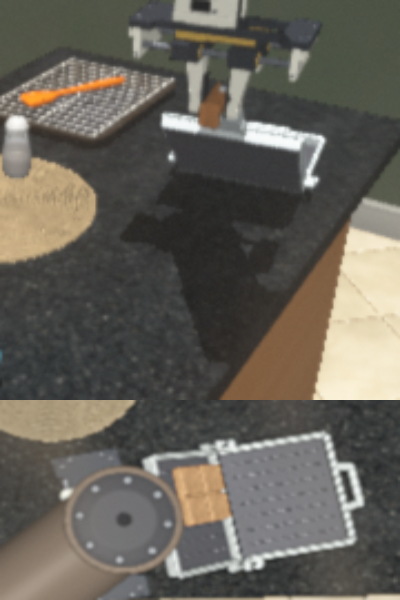

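```bash
python3 -m jog '0 0 0 0 -0.15 -0.14 -1; 0 0 0 0 -0.16 -0.14 -1; 0 0 0 0 -0.16 -0.13 -1; 0 0 0 0 -0.16 -0.13 -1; 0 0 0 0 -0.17 -0.13 -1; 0 0 0 0 -0.17 -0.11 -1; 0 0 0 0 -0.18 -0.11 -1; 0 0 0 0 -0.18 -0.11 -1'; python3 go.py; python3 -m jog '0 0 0 0 -0.18 -0.1 -1; 0 0 0 0 -0.19 -0.09 -1; 0 0 0 0 -0.19 -0.09 -1; 0 0 0 0 -0.19 -0.08 -1; 0 0 0 0 -0.19 -0.07 -1; 0 0 0 0 -0.2 -0.07 -1; 0 0 0 0 -0.2 -0.06 -1; 0 0 0 0 -0.2 -0.05 -1'; python3 go.py; python3 - <<'E'
from h import *
for n in("top","side"):
    p,d=vision.snapshot(n);cv2.imwrite(f"pics/{n}8.png",p[:,:,::-1]);np.save(n+"8.npy",d)
a=cv2.imread("pics/side8.png")[60:240,290:470];b=cv2.imread("pics/top8.png")[190:290,310:490]
cv2.imwrite("pics/c8.png",np.vstack([cv2.resize(a,(400,400)),cv2.resize(b,(400,200))]))
E
```

```text
clock: 18.0
tool_pos: [0.4557, 0.052, 0.2281]
orientation: [-180.0, 0.0, -170.7]
force: [2.7, 3.2, 1.2]
opening: 0.0238
pos [0.4557 0.052  0.2281] rpy [-1.8000e+02  1.0000e-02 -1.7072e+02] F [2.7 3.2 1.2] M [ 1.4  -0.62  0.14] open 0.0238 t 18.0 q [ 31.2  -0.4 -25.2   0.  -65.2 -21.9]
clock: 19.0
tool_pos: [0.4656, -0.0089, 0.2523]
orientation: [-180.0, -0.0, -170.7]
force: [2.6, 2.2, 1.4]
opening: 0.0238
pos [ 0.4656 -0.0089  0.2523] rpy [-1.7999e+02 -1.0000e-02 -1.7072e+02] F [2.6 2.2 1.4] M [ 0.89 -0.78  0.1 ] open 0.0238 t 19.0 q [ 23.2  -0.7 -22.2   0.  -68.5 -13.9]
```

View pics/c8.png

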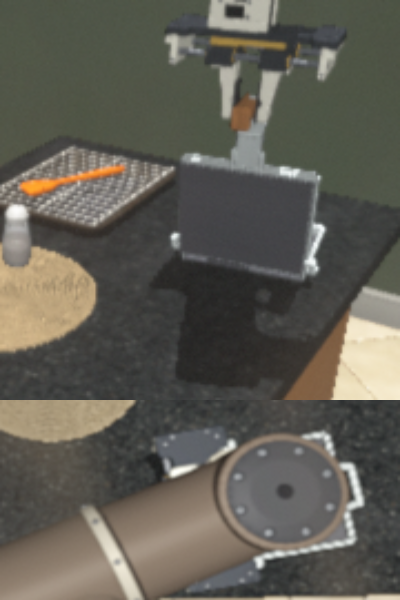

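```bash
python3 -m jog '0 0 0 0 -0.2 -0.05 -1; 0 0 0 0 -0.21 -0.04 -1; 0 0 0 0 -0.2 -0.03 -1; 0 0 0 0 -0.21 -0.03 -1; 0 0 0 0 -0.21 -0.02 -1; 0 0 0 0 -0.21 -0.01 -1; 0 0 0 0 -0.2 -0.01 -1; 0 0 0 0 -0.21 0 -1'; python3 go.py; python3 arc.py 1.6 1.9 16
```

```text
clock: 20.1
tool_pos: [0.4761, -0.074, 0.2596]
orientation: [180.0, -0.0, -170.7]
force: [-0.3, 0.5, 0.5]
opening: 0.0238
pos [ 0.4761 -0.074   0.2596] rpy [ 1.7999e+02 -3.0000e-02 -1.7073e+02] F [-0.3  0.5  0.5] M [ 0.47 -0.15  0.03] open 0.0238 t 20.1 q [ 14.6   0.8 -19.8  -0.  -69.5  -5.3]
0 0 0 0 -0.12 0 -1; 0 0 0 0 -0.11 0.01 -1; 0 0 0 0 -0.12 0.01 -1; 0 0 0 0 -0.12 0.01 -1; 0 0 0 0 -0.11 0.01 -1; 0 0 0 0 -0.12 0.01 -1; 0 0 0 0 -0.12 0.02 -1; 0 0 0 0 -0.11 0.02 -1
0 0 0 0 -0.12 0.02 -1; 0 0 0 0 -0.11 0.02 -1; 0 0 0 0 -0.12 0.03 -1; 0 0 0 0 -0.11 0.03 -1; 0 0 0 0 -0.11 0.03 -1; 0 0 0 0 -0.12 0.03 -1; 0 0 0 0 -0.11 0.03 -1; 0 0 0 0 -0.11 0.04 -1
```

```bash
python3 -m jog '0 0 0 0 -0.12 0 -1; 0 0 0 0 -0.11 0.01 -1; 0 0 0 0 -0.12 0.01 -1; 0 0 0 0 -0.12 0.01 -1; 0 0 0 0 -0.11 0.01 -1; 0 0 0 0 -0.12 0.01 -1; 0 0 0 0 -0.12 0.02 -1; 0 0 0 0 0 0 -1'; python3 go.py; python3 - <<'E'
from h import *
for n in("top","side"):
    p,d=vision.snapshot(n);cv2.imwrite(f"pics/{n}9.png",p[:,:,::-1]);np.save(n+"9.npy",d)
a=cv2.imread("pics/side9.png")[60:240,290:470];b=cv2.imread("pics/top9.png")[190:290,310:490]
cv2.imwrite("pics/c9.png",np.vstack([cv2.resize(a,(400,400)),cv2.resize(b,(400,200))]))
print([(np.round(r["location"],3).tolist(),round(r["score"],2)) for c in("top","side") for r in nets.boxes_of("oat_slab",c)])
E
```

```text
clock: 21.1
tool_pos: [0.4815, -0.1062, 0.2568]
orientation: [-180.0, -0.0, -170.7]
force: [0.5, 0.1, -0.7]
opening: 0.0236
pos [ 0.4815 -0.1062  0.2568] rpy [-1.7999e+02 -2.0000e-02 -1.7075e+02] F [ 0.5  0.1 -0.7] M [ 0.07  0.12 -0.02] open 0.0236 t 21.1 q [ 10.5   2.  -18.9   0.  -69.1  -1.2]
[([0.406, -0.106, 0.128], 0.65), ([0.739, 0.217, 0.045], 0.33)]
```

View pics/c9.png

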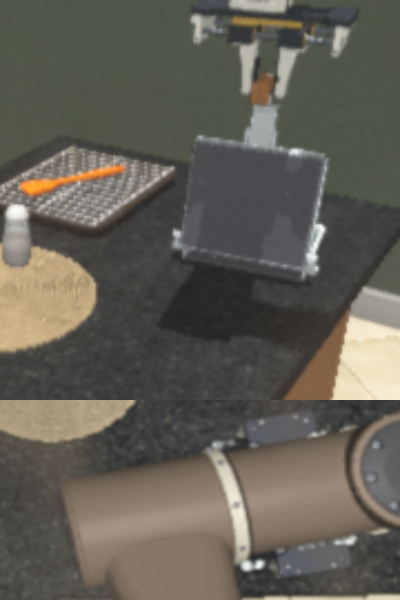

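```bash
python3 -m jog '0 0 0 0 -0.11 0.02 -1; 0 0 0 0 -0.12 0.02 -1; 0 0 0 0 -0.11 0.02 -1; 0 0 0 0 -0.12 0.03 -1; 0 0 0 0 -0.11 0.03 -1; 0 0 0 0 -0.11 0.03 -1;0 0 0 0 0 0 -1;0 0 0 0 0 0 -1'; python3 go.py; python3 - <<'E'
from h import *
for n in("top","side"):
    p,d=vision.snapshot(n);cv2.imwrite(f"pics/{n}10.png",p[:,:,::-1]);np.save(n+"10.npy",d)
a=cv2.imread("pics/side10.png")[60:240,290:470];b=cv2.imread("pics/top10.png")[190:290,310:490]
cv2.imwrite("pics/c10.png",np.vstack([cv2.resize(a,(400,400)),cv2.resize(b,(400,200))]))
E
```

```text
clock: 22.3
tool_pos: [0.4859, -0.1328, 0.251]
orientation: [-180.0, 0.0, -170.7]
force: [0.5, 0.1, -0.1]
opening: 0.0236
pos [ 0.4859 -0.1328  0.251 ] rpy [-179.99    0.   -170.72] F [ 0.5  0.1 -0.1] M [-0.22  0.07 -0.02] open 0.0236 t 22.3 q [  7.1   3.3 -18.3   0.  -68.4   2.2]
```

View pics/c10.png

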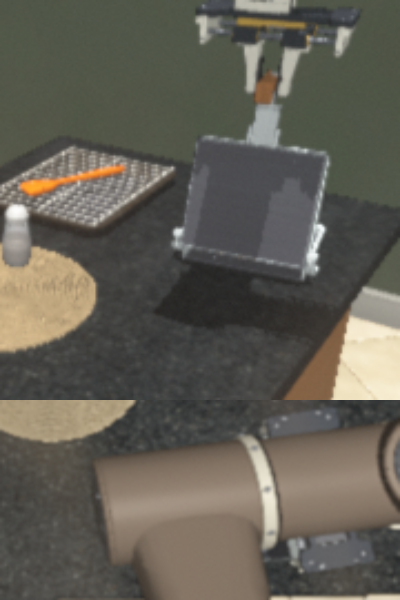

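```bash
python3 arc.py 1.843 0 64 | sed 's/0 0 0 0/0 0 0 0/g'
```

```text
0 0 0 0 0.17 -0.04 -1; 0 0 0 0 0.18 -0.04 -1; 0 0 0 0 0.18 -0.04 -1; 0 0 0 0 0.17 -0.03 -1; 0 0 0 0 0.18 -0.02 -1; 0 0 0 0 0.18 -0.02 -1; 0 0 0 0 0.18 -0.01 -1; 0 0 0 0 0.18 -0.01 -1
0 0 0 0 0.18 -0.01 -1; 0 0 0 0 0.18 0 -1; 0 0 0 0 0.18 0.01 -1; 0 0 0 0 0.18 0.01 -1; 0 0 0 0 0.18 0.02 -1; 0 0 0 0 0.18 0.02 -1; 0 0 0 0 0.18 0.03 -1; 0 0 0 0 0.17 0.03 -1
0 0 0 0 0.18 0.04 -1; 0 0 0 0 0.17 0.04 -1; 0 0 0 0 0.18 0.05 -1; 0 0 0 0 0.17 0.05 -1; 0 0 0 0 0.17 0.06 -1; 0 0 0 0 0.17 0.06 -1; 0 0 0 0 0.17 0.07 -1; 0 0 0 0 0.16 0.07 -1
0 0 0 0 0.16 0.08 -1; 0 0 0 0 0.16 0.08 -1; 0 0 0 0 0.16 0.09 -1; 0 0 0 0 0.16 0.09 -1; 0 0 0 0 0.15 0.09 -1; 0 0 0 0 0.15 0.1 -1; 0 0 0 0 0.15 0.11 -1; 0 0 0 0 0.14 0.11 -1
0 0 0 0 0.14 0.11 -1; 0 0 0 0 0.14 0.11 -1; 0 0 0 0 0.13 0.12 -1; 0 0 0 0 0.13 0.13 -1; 0 0 0 0 0.13 0.12 -1; 0 0 0 0 0.12 0.14 -1; 0 0 0 0 0.12 0.13 -1; 0 0 0 0 0.12 0.14 -1
0 0 0 0 0.11 0.14 -1; 0 0 0 0 0.11 0.14 -1; 0 0 0 0 0.1 0.15 -1; 0 0 0 0 0.1 0.15 -1; 0 0 0 0 0.1 0.15 -1; 0 0 0 0 0.09 0.16 -1; 0 0 0 0 0.08 0.16 -1; 0 0 0 0 0.08 0.16 -1
0 0 0 0 0.08 0.16 -1; 0 0 0 0 0.07 0.17 -1; 0 0 0 0 0.07 0.16 -1; 0 0 0 0 0.06 0.17 -1; 0 0 0 0 0.06 0.17 -1; 0 0 0 0 0.05 0.18 -1; 0 0 0 0 0.05 0.17 -1; 0 0 0 0 0.04 0.17 -1
0 0 0 0 0.04 0.18 -1; 0 0 0 0 0.03 0.18 -1; 0 0 0 0 0.02 0.18 -1; 0 0 0 0 0.03 0.17 -1; 0 0 0 0 0.01 0.18 -1; 0 0 0 0 0.01 0.18 -1; 0 0 0 0 0.01 0.18 -1; 0 0 0 0 0 0.18 -1
```

```bash
python3 -m jog '0 0 0 0 0.17 -0.04 -1; 0 0 0 0 0.18 -0.04 -1; 0 0 0 0 0.18 -0.04 -1; 0 0 0 0 0.17 -0.03 -1; 0 0 0 0 0.18 -0.02 -1; 0 0 0 0 0.18 -0.02 -1; 0 0 0 0 0.18 -0.01 -1; 0 0 0 0 0.18 -0.01 -1' ;python3 -m jog '0 0 0 0 0.18 -0.01 -1; 0 0 0 0 0.18 0 -1; 0 0 0 0 0.18 0.01 -1; 0 0 0 0 0.18 0.01 -1; 0 0 0 0 0.18 0.02 -1; 0 0 0 0 0.18 0.02 -1; 0 0 0 0 0.18 0.03 -1; 0 0 0 0 0.17 0.03 -1'; python3 -m jog '0 0 0 0 0.18 0.04 -1; 0 0 0 0 0.17 0.04 -1; 0 0 0 0 0.18 0.05 -1; 0 0 0 0 0.17 0.05 -1; 0 0 0 0 0.17 0.06 -1; 0 0 0 0 0.17 0.06 -1; 0 0 0 0 0.17 0.07 -1; 0 0 0 0 0.16 0.07 -1'; python3 go.py; python3 - <<'E'
from h import *
for n in("top","side"):
    p,d=vision.snapshot(n);cv2.imwrite(f"pics/{n}11.png",p[:,:,::-1]);np.save(n+"11.npy",d)
a=cv2.imread("pics/side11.png")[60:240,290:470];b=cv2.imread("pics/top11.png")[190:290,310:490]
cv2.imwrite("pics/c11.png",np.vstack([cv2.resize(a,(380,380)),cv2.resize(b,(380,211))]))
E
```

```text
clock: 23.4
tool_pos: [0.4767, -0.0762, 0.2595]
orientation: [-180.0, 0.0, -170.7]
force: [1.3, -0.8, 0.6]
opening: 0.0238
clock: 24.4
tool_pos: [0.4675, -0.0196, 0.2549]
orientation: [180.0, 0.0, -170.7]
force: [0.0, -0.4, -0.7]
opening: 0.0238
clock: 25.4
tool_pos: [0.4587, 0.0344, 0.2372]
orientation: [180.0, 0.0, -170.7]
force: [-0.1, 0.4, 0.1]
opening: 0.024
pos [0.4587 0.0344 0.2372] rpy [ 1.7999e+02  1.0000e-02 -1.7071e+02] F [-0.1  0.4  0.1] M [0.29 0.04 0.05] open 0.024 t 25.4 q [ 28.9  -0.7 -24.2  -0.  -66.5 -19.7]
```

View pics/c11.png

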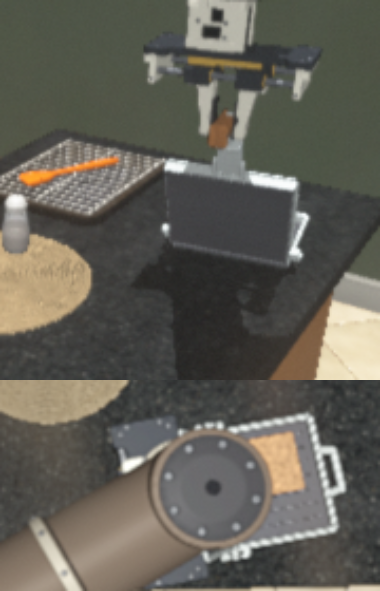

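The slab now lies in the fixed half with its plain face up. I lower the empty half.

```bash
python3 -m jog '0 0 0 0 0.16 0.08 -1; 0 0 0 0 0.16 0.08 -1; 0 0 0 0 0.16 0.09 -1; 0 0 0 0 0.16 0.09 -1; 0 0 0 0 0.15 0.09 -1; 0 0 0 0 0.15 0.1 -1; 0 0 0 0 0.15 0.11 -1; 0 0 0 0 0.14 0.11 -1'; python3 -m jog '0 0 0 0 0.14 0.11 -1; 0 0 0 0 0.14 0.11 -1; 0 0 0 0 0.13 0.12 -1; 0 0 0 0 0.13 0.13 -1; 0 0 0 0 0.13 0.12 -1; 0 0 0 0 0.12 0.14 -1; 0 0 0 0 0.12 0.13 -1; 0 0 0 0 0.12 0.14 -1'; python3 -m jog '0 0 0 0 0.11 0.14 -1; 0 0 0 0 0.11 0.14 -1; 0 0 0 0 0.1 0.15 -1; 0 0 0 0 0.1 0.15 -1; 0 0 0 0 0.1 0.15 -1; 0 0 0 0 0.09 0.16 -1; 0 0 0 0 0.08 0.16 -1; 0 0 0 0 0.08 0.16 -1'; python3 -m jog '0 0 0 0 0.08 0.16 -1; 0 0 0 0 0.07 0.17 -1; 0 0 0 0 0.07 0.16 -1; 0 0 0 0 0.06 0.17 -1; 0 0 0 0 0.06 0.17 -1; 0 0 0 0 0.05 0.18 -1; 0 0 0 0 0.05 0.17 -1; 0 0 0 0 0.04 0.17 -1'; python3 go.py;python3 - <<'E'
from h import *
for n in("top","side"):
    p,d=vision.snapshot(n);cv2.imwrite(f"pics/{n}12.png",p[:,:,::-1]);np.save(n+"12.npy",d)
a=cv2.imread("pics/side12.png")[130:280,290:470];b=cv2.imread("pics/top12.png")[190:290,310:490]
cv2.imwrite("pics/c12.png",np.vstack([cv2.resize(a,(400,333)),cv2.resize(b,(400,222))]))
E
```

```text
clock: 26.5
tool_pos: [0.4509, 0.0832, 0.2073]
orientation: [180.0, 0.0, -170.7]
force: [-1.7, 5.4, 4.9]
opening: 0.0238
clock: 27.5
tool_pos: [0.4442, 0.1239, 0.1671]
orientation: [180.0, 0.0, -170.7]
force: [-1.2, 6.2, 3.0]
opening: 0.0241
clock: 28.5
tool_pos: [0.4393, 0.1545, 0.1186]
orientation: [179.9, 0.0, -170.7]
force: [-1.6, 6.6, 0.8]
opening: 0.0238
clock: 29.5
tool_pos: [0.4362, 0.1732, 0.0644]
orientation: [180.0, 0.0, -170.7]
force: [-0.4, 5.7, -0.4]
opening: 0.0238
pos [0.4362 0.1732 0.0644] rpy [ 1.7996e+02  3.0000e-02 -1.7071e+02] F [-0.4  5.7 -0.4] M [2.09 0.28 0.06] open 0.0238 t 29.5 q [ 45.8  11.5 -36.8  -0.  -41.7 -36.5]
```

View pics/c12.png

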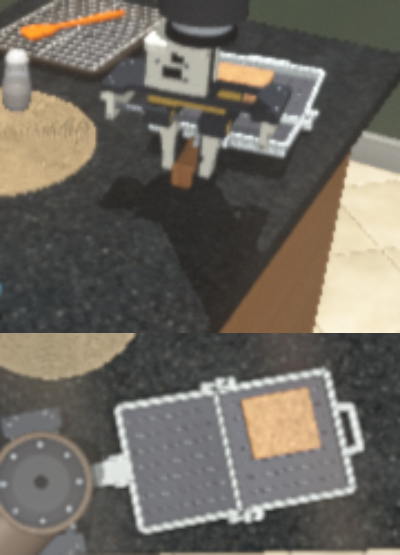

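```bash
python3 -m jog '0 0 0 0 0.04 0.18 -1; 0 0 0 0 0.03 0.18 -1; 0 0 0 0 0.02 0.18 -1; 0 0 0 0 0.03 0.17 -1; 0 0 0 0 0.01 0.14 -1; 0 0 0 0 0.01 0.12 -1; 0 0 0 0 0.01 0.1 -1; 0 0 0 0 0 0.1 -1'; python3 -m jog '0 0 0 0 0 0.07 -1; 0 0 0 0 0 0.06 -1; 0 0 0 0 0 0.06 -1; 0 0 0 0 0 0.04 -1; 0 0 0 0 0 0.03 -1; 0 0 0 0 0 0 -1'; python3 go.py;python3 - <<'E'
from h import *
for n in("top","side"):
    p,d=vision.snapshot(n);cv2.imwrite(f"pics/{n}13.png",p[:,:,::-1]);np.save(n+"13.npy",d)
b=cv2.imread("pics/top13.png");cv2.imwrite("pics/c13.png",cv2.resize(b[195:290,310:490],(792,418),interpolation=cv2.INTER_CUBIC))
E
python3 m.py top13
```

```text
clock: 30.6
tool_pos: [0.4353, 0.1791, 0.0176]
orientation: [180.0, 0.0, -170.7]
force: [0.0, 6.5, -1.6]
opening: 0.0237
clock: 31.35
tool_pos: [0.4353, 0.179, 0.0075]
orientation: [180.0, 0.0, -170.7]
force: [-1.3, 5.9, 1.2]
opening: 0.0237
pos [0.4353 0.179  0.0075] rpy [ 1.7998e+02  4.0000e-02 -1.7070e+02] F [-1.3  5.9  1.2] M [1.83 0.54 0.01] open 0.0237 t 31.35 q [ 46.4  17.1 -39.9   0.  -33.  -37.1]
top13 [ 0.4812 -0.1019] 9.27 0.0033 810
socket x' mean -0.0002 -0.0223 0.0228 ymax 0.2091
0.175 0.0009 0.045 0.185 -0.0003 0.043 0.195 -0.0001 0.034 0.205 -0.0016 0.032 mouth [0.4474 0.1054]
```

View pics/c13.png

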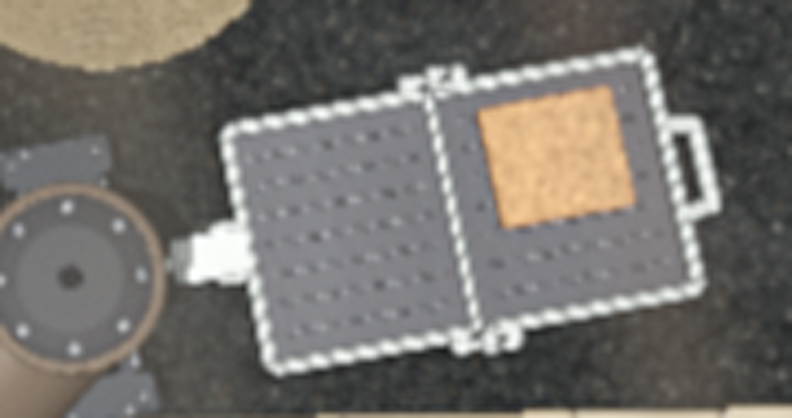

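```bash
python3 -m jog '0 0 0 0 0.012 0.01 -1; 0 0 0 0 0 0 -1; 0 0 0 0 0 0 -0.3; 0 0 0 0 0 0 0; 0 0 0 0 0 0 0.3;0 0 0 0 0 0 0.3;0 0 0 0 0 0 0.3'; python3 -m jog '0 0 0 0 0 -0.1 0.4;0 0 0 0 0 -0.3 0.4;0 0 0 0 0 -0.5 0.4;0 0 0 0 0 -0.8 0.4;0 0 0 0 0 -1 0.4;0 0 0 0 0 -1 0.4;0 0 0 0 0 -1 0.4;0 0 0 0 0 -1 0.4'; python3 -m jog '0 0 0 0 1 0 0.4;0 0 0 0 1 0 0.4;0 0 0 0 1 0 0.4;0 0 0 0 1 0 0.4;0 0 0 0 1 0 0.4;0 0 0 0 1 0 0.4;0 0 0 0 0 0 0.4';python3 go.py;python3 - <<'E'
from h import *
for n in("top","side"):
    p,d=vision.snapshot(n);cv2.imwrite(f"pics/{n}14.png",p[:,:,::-1]);np.save(n+"14.npy",d)
b=cv2.imread("pics/top14.png");a=cv2.imread("pics/side14.png")
cv2.imwrite("pics/c14.png",np.vstack([cv2.resize(b[200:290,300:490],(633,300),interpolation=cv2.INTER_CUBIC),cv2.resize(a[145:235,300:490],(633,300),interpolation=cv2.INTER_CUBIC)]))
for t in ["salt_shaker","beaker","measure_cup","rivet","collar","grip_mid","socket_mouth","oat_slab"]:
    print(t,[(c,np.round(r["location"],3).tolist(),round(r["score"],2)) for c in("top","side") for r in nets.boxes_of(t,c)[:1]])
E
python3 m.py top14
```

```text
clock: 32.33
tool_pos: [0.4349, 0.1788, 0.0073]
orientation: [-180.0, -0.0, -170.7]
force: [0.4, -0.0, -0.0]
opening: 0.0564
clock: 33.33
tool_pos: [0.4347, 0.1786, 0.2379]
orientation: [180.0, 0.1, -170.7]
force: [-0.1, 1.2, -0.8]
opening: 0.0618
clock: 34.2
tool_pos: [0.3956, 0.4177, 0.2357]
orientation: [180.0, 0.0, -170.6]
force: [0.2, -0.0, 0.3]
opening: 0.0615
pos [0.3956 0.4177 0.2357] rpy [ 180.     0.  -170.6] F [ 0.2 -0.   0.3] M [-0.01  0.11  0.  ] open 0.0615 t 34.2 q [ 66.   10.9 -11.4   0.  -67.7 -56.6]
salt_shaker [('top', [0.465, -0.081, 0.007], 0.65), ('side', [0.431, 0.192, 0.023], 0.66)]
beaker [('top', [0.758, 0.208, 0.017], 0.65), ('side', [0.74, 0.219, 0.048], 0.68)]
measure_cup [('top', [0.528, 0.466, 0.018], 0.79), ('side', [0.527, 0.462, 0.025], 0.89)]
rivet [('top', [0.438, 0.163, 0.032], 0.61), ('side', [0.414, 0.582, 0.018], 0.9)]
collar [('top', [0.433, 0.167, 0.03], 0.69), ('side', [0.431, 0.164, 0.026], 0.78)]
grip_mid [('top', [0.434, 0.178, 0.026], 0.65), ('side', [0.42, 0.548, 0.022], 0.69)]
socket_mouth [('top', [0.46, -0.021, 0.002], 0.61), ('side', [0.452, -0.028, 0.004], 0.94)]
oat_slab [('top', [0.522, -0.178, 0.023], 0.93), ('side', [0.495, -0.158, 0.02], 0.62)]
top14 [ 0.4812 -0.1018] 9.28 0.0033 812
socket x' mean 0.0 -0.0222 0.0228 ymax 0.2148
0.175 0.0009 0.045 0.185 -0.0003 0.043 0.195 0.0004 0.034 0.205 -0.001 0.033 mouth [0.4474 0.1054]
```

View pics/c14.png

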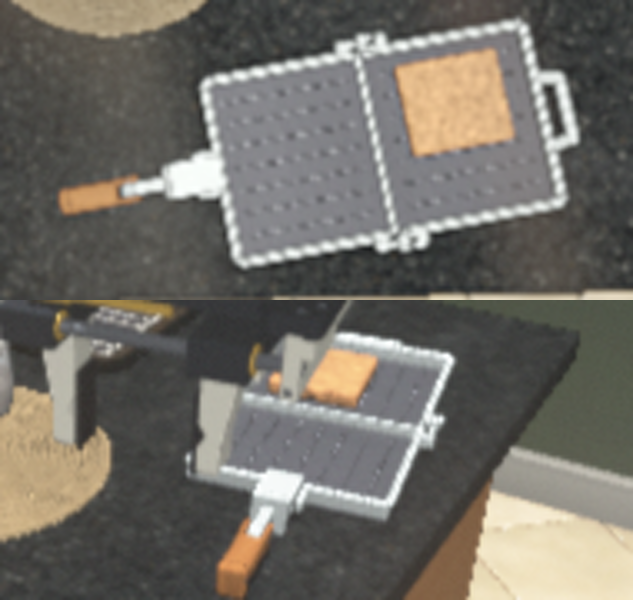

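```bash
python3 - <<'E'
from fit import *
pose=(.4812,-.1018,np.radians(9.28))
c,s=np.cos(pose[2]),np.sin(pose[2])
W=lambda x,y,z:(pose[0]+x*c-y*s,pose[1]+x*s+y*c,z)
def end(f,dirpose,ys,z):
    g=cv2.imread(f"pics/{f}.png").astype(np.float32); g=g[:,:,2]-g[:,:,0]
    c,s=np.cos(dirpose[2]),np.sin(dirpose[2]);a=np.zeros(len(ys))
    for x in np.arange(-.007,.0071,.001):
        uv=np.array([w2px("top",(dirpose[0]+x*c-y*s,dirpose[1]+x*s+y*c,z)) for y in ys],np.float32)
        a+=cv2.remap(g,uv[:,0].copy(),uv[:,1].copy(),cv2.INTER_LINEAR).ravel()
    h=(a.max()+a.min())/2;i=np.where(a>h)[0];return ys[i[0]],ys[i[-1]]
ys=np.arange(.22,.35,.0005);print("now grip start/end (home: end .319):",end("top14",pose,ys,.027))
# reference: initial lie, rivet est; offset to tongue tip
p0=(.4528,.2453,np.radians(8.08));ys=np.arange(.05,.19,.0005);print("initial from tip (end .157):",end("top0",p0,ys,.027))
a=cv2.imread("pics/top14.png")[235:275,315:370];cv2.imwrite("pics/c15.png",cv2.resize(a,(770,560),interpolation=cv2.INTER_CUBIC))
d=np.load("top14.npy")
for y in(.02,.05,.1,.14,-.03,-.14):
    u,v=w2px("top",W(-.06,y,.004)).round().astype(int);print(y,px2w("top",u,v,d[v,u])[2].round(4))
E
```

```text
now grip start/end (home: end .319): (np.float64(0.26150000000000007), np.float64(0.3195000000000001))
initial from tip (end .157): (np.float64(0.09850000000000005), np.float64(0.15750000000000008))
0.02 0.0015
0.05 -0.0011
0.1 0.0006
0.14 0.0014
-0.03 0.0019
-0.14 0.0028
```

View pics/c15.png

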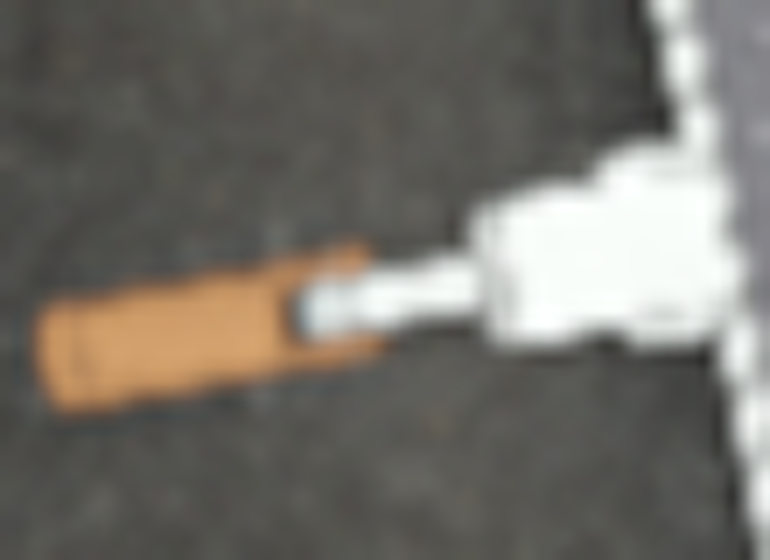

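View pics/top14.png

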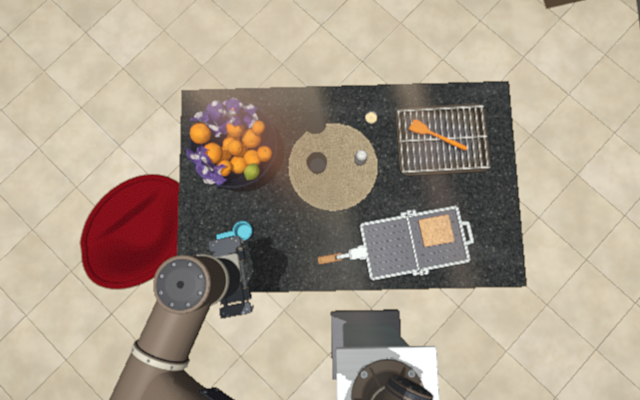

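The handle is home: its grip end measures 0.3195 against 0.319 expected. The half lies flat, and the slab sits plain face up on the fixed half. The bystanders are unmoved, with the shaker at pixel (361,156), the beaker at (317,162) and the cup at (240,231). The arm is clear, so I hand in.

```bash
python3 -c "
from plant import ctrl
print(ctrl.close_job())"
```

```text
the job is handed in; nothing more can be done
None
```

The slab is turned over and the job was handed in at about 35 s of the 70 s allowed. I pushed the full-size handle fully home and swung the half to about 1.84 rad. The slab tipped across, and I then lowered the empty half slowly to flat, let go and moved the arm clear.

**Last checks:**
- **Slab:** it lies flat on the fixed half with the plain face up, so the scored face is down. The gripper did not touch it.
- **Handle:** its grip end measures 319.5 mm from the hinge against 319 mm expected when home, and it is still in the socket.
- **Pan:** it moved by less than about 0.2 mm and 0.05° against the first picture. The turning half's floor reads level with the fixed half's, within the 2–3 mm scatter of the depth readings.
- **Bystanders:** the shaker, beaker and measuring cup are where they stood in the top picture. Forces I read stayed under about 9 N.

**Disagreement:** in the last look the network's salt_shaker reports landed on the pan and on the handle's grip. Its rivet and grip_mid reports from the side camera landed on the look-alike handle. The top picture shows the shaker in place, so I set those reports aside.

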